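# Scrub out the board-wash well and close it

## Task

Take the long brush out of its pot and scrub the round well of the board-wash unit with three full strokes, each right down to the bottom and back up until the brush's end is more than half way up the well, without ramming the brush into the unit. Stand the brush back in its pot, then slide the flat cover plate along its channel over the well and press firmly down on its top with the fingers so that it lies flush in its recess. Leave the other things on the bench where they are.

Things in the scene. Friction and masses are not known exactly. Their poses are not given: they have to be found in the camera images.
- brush: Long cleaning brush, 200 mm tall, standing upright in its pot, handle up. Origin at the centre of its lower end, z along the brush to the handle. Dark round bristle head 50 mm diameter, 0 to 70 mm above the origin (rigid); steel shaft 10 mm diameter from 70 to 140 mm; round wooden handle 26 mm diameter from 140 to 200 mm. About 0.12 kg.
- pot: Open black round pot that holds the brush, fixed to the bench: outer diameter 78 mm, inner diameter 70 mm, 70 mm high, inner floor 6 mm above the bench. Origin at the centre of its underside, z up. The brush's lower end rests on its inner floor.
- unit: Grey board-wash unit, fixed on the bench: box 146 mm along its x, y from -133 to +120 mm, 118 mm high. Origin at bench level, z up. Its top is a channel along y, 118 mm wide, between rails 118 mm high. Channel floor: a shelf for the cover (see point shelf), then towards -y a recess with the round well in its middle (see point seat), closed by an end wall 118 mm high.
- shelf (a point): Middle of the shelf's surface, at (0, 60, 106) mm in the unit's frame, axes as the unit's. The shelf spans unit y = -1 to +120 mm, 106 mm above the bench, open at its +y end. The cover waits on it, slides from it towards the unit's -y, and drops 6 mm into the recess.
- well_floor (a point): Centre of the floor of the round steel well, at (0, -60, 10) mm in the unit's frame; axes as the unit's. The well is upright, open at the top, 75 mm inner diameter, 90 mm deep (its mouth is 100 mm above the bench).
- seat (a point): Centre of the recess floor (118 by 118 mm, unit y = -119 to -1 mm), at the level of the well's mouth, at (0, -60, 100) mm in the unit's frame; axes as the unit's. The cover's origin comes here (any turn of the square) when it is seated; the recess leaves the cover 4 mm of play on every side.
- cover: Loose flat square aluminium cover plate, 110 by 110 mm, 6 mm thick, lying in the channel on the shelf of the unit (it may overhang the recess a little). Origin at the centre of its underside, z up, sides along its x and y, which start nearly along the unit's. Seated, its top is level with the shelf. About 0.2 kg.
- tip_jar: Bystander: small open dark steel jar with a brass ball in it, 64 mm diameter, 50 mm high, loose. Origin at the centre of its underside.
- spool: Bystander: silvery solder spool standing on its flange, 64 mm diameter, 45 mm high, loose. Origin at the centre of its underside.
- flux: Bystander: closed white bottle, 48 mm diameter, 110 mm high, loose. Origin at the centre of its underside.
Not all that is in view belongs to the job. What is shaped like the brush but blue or turquoise is not meant.

How it is judged:
By the outcome, as a careful person would: the job done as asked, in the order asked, and still so for the second after the job is handed in, with the robot touching nothing.
It also fails if it takes over 70 s, if anything falls off the work surface, if the arm or the gripper's body presses on something with over 40 N, if the wrist force passes 120 N, or if a joint passes its speed limit or range.

## Robot

A 6-joint arm with a two-finger parallel gripper is mounted at the origin on the work surface. World frame = base frame: x ahead of the robot, y to its left, z up, the work surface at z = 0. Lengths are in m, angles in degrees, forces in N, time in s.
With the tool pointing down it reaches from about 0.3 to 0.75 m from the base axis. Payload 8.5 kg.
Tool frame: the origin (TCP) lies midway between the tips of the shut fingers; the grasp point (between the pads) lies 19 mm behind it; z points along the fingers, y is the line along which they close (so a half turn about z gives the same grasp; the last joint's range is limited). The gripper opens to 85 mm and grips with 20 to 120 N. Pads are 22 mm wide; open, the fingers measure 114 mm over their backs; the gripper's body (76 mm by 85 mm) begins 54 mm behind the grasp point. The pads swing forward as they close: fully open they stand 13 mm farther back than shut.
Start: joints at [54.758, 21.807, 74.336, -0, 83.858, -12.336], TCP at [0.214, 0.507, 0.231] pointing down, gripper open.
Joint ranges: [-178.18, 178.18], [-50.72, 133.34], [12.68, 142.11], [-81.47, 261.47], [9.98, 163.14], [-165.26, 165.26]. Speed limits (degrees/s): [136.94, 136.94, 180, 180, 180, 180].

## Interface

Orientations are given as a 3x3 rotation matrix whose columns are the frame's x, y, z axes.
In Python, from rig import env gives the robot as it stands. The module is installed in compiled form; this text tells all that it offers.
- The arm moves only by the tool jog_arm, never from a script. Its argument "targets" is a list of rows, each a list of 6 numbers: the shift along the tool's x, y, z in cm, then the turn, a rotation vector about the tool's x, y, z in degrees. A call has 1 to 8 rows; each row is the pose to reach, as a shift and turn from the pose commanded when the call began, along the tool's axes at that moment; what a row does not reach only later rows make up. A row lasts 1/12 s, in which the tool goes at most 41.7 mm and 7.16 degrees, less where a joint would pass 70% of its speed; a pose out of reach is approached as far as the arm can. A call with a gripper value outside its range is refused whole. "hand" is the opening, from 0 (shut) to 1 (fully open), set as the call begins (left out, the last holds). The fingers move at their own pace and stop on an object; "newtons" is the grip in N (left out, the last holds). Time passes only in rows, so rows that repeat a pose let the fingers close. It gives the time, the measured TCP pose, the force, the opening and the grip force at its end, in the units of the state.
- env.observe(): the state, without advancing time (a new reading comes with each control period).
- env.get_image(name): name is "scene" or "top" or "wrist"; returns a dict with "frame" (400x640x3 uint8, red, green, blue), "depth" (400x640 float32, m along the optical axis (not along the pixel's ray), 0 where there is no reading), "fovy" (degrees; the focal length in pixels is half the picture's height over the tangent of half this angle, whatever the lens; pixels are square), "cx", "cy" (the principal point, pixels), "cam_to_world" (4x4, takes a point from camera to world coordinates). Camera axes: x right, y down, z forward; pixel columns grow to the right and rows downward; lengths in m; the calibration is good to about 2 mm. A picture is of the moment at which its call begins.
- env.close_job(): hands the job in; it is judged then, once.
Trained networks look in the newest picture that a camera, given by its name, has taken for a name from the list of things; names that differ only in an ending like _2 or _b are one class to them, and where a whole thing is asked for, a point or a joint stands for the part that bears it (a point fixed in the world has none). Each returns a list of dicts, best first, with "score" (0 to 1); they miss things now and then, are a little off and sometimes report something else, mostly with a low value. They report only what shows in the picture. A call takes as long as a camera call. They do not tell look-alikes from the thing itself.
- env.regions_of(camera, target): "pixels" (400x640 bool, what is visible of it) and "point" ([row, column] in pixels, amid what is visible of it).
The state is a dict: "time_s": time; "q": joint angles; "qvel": joint speeds; "joint_efforts": joint torques, N m; "position": TCP position; "tool_rot": TCP orientation; "ft_force": force on the tool from outside, world axes, zero at the start; "wrist_torque": the same for the moment, N m; "grip_width": finger opening in m; "gripper_force": force on a finger pad.
Only numpy, scipy, OpenCV 4.12 (cv2) and the standard library are available. Lean on these libraries where they do the work, as an engineer would, in place of code of your own. Each camera call takes 0.05 s, during which the arm holds its last target. There are 200 camera calls.

## Working session

There is one attempt and no reset: what is moved stays moved. The work goes in short steps, Python scripts to look and compute and a tool call to move; the robot and the scene stay as the last step left them, time stands still between calls to the robot, and variables do not carry over. Pictures are saved under pics/ and viewed, at most 10 in all, crops included, and the job is handed in when it is done.

Besides the shell and the picture viewer there is one more tool, called after "Call:" by a JSON object that holds its "op" and its "data", one argument or row to a line. jog_arm: Moves the arm, as the interface text tells. Its arguments: {"type":"object","properties":{"targets":{"type":"array","items":{"type":"array","items":{"type":"number"}}},"hand":{"type":"number"},"newtons":{"type":"number"}},"required":["targets"]}

```bash
mkdir -p pics; cat > h.py <<'E'
import numpy as np,cv2
from rig import env
def cloud(im):
    d=im["depth"];h,w=d.shape;f=h/2/np.tan(np.radians(im["fovy"])/2)
    v,u=np.mgrid[:h,:w];P=np.stack([(u-im["cx"])*d/f,(v-im["cy"])*d/f,d],-1)
    T=np.array(im["cam_to_world"]);W=P@T[:3,:3].T+T[:3,3];W[d==0]=np.nan;return W
def save(im,n,s=1):cv2.imwrite("pics/"+n,im["frame"][:,:,::-1])
E
python3 - <<'E'
from h import *
ims={}
for c in["scene","top"]:
    im=env.get_image(c);ims[c]=im;W=cloud(im);save(im,c+".png");np.savez(c+".npz",W=W,f=im["frame"])
    print(c,im["fovy"],np.array(im["cam_to_world"])[:3,3].round(3))
    for t in["brush","pot","unit","cover","tip_jar","spool","flux"]:
        for r in env.regions_of(c,t)[:3]:
            p=W[r["pixels"]];p=p[~np.isnan(p[:,0])]
            if len(p):print(c,t,round(r["score"],2),np.round(r["point"]),len(p),np.percentile(p,[2,50,98],axis=0).round(3).tolist())
s=env.observe();print(s["position"],s["tool_rot"],s["ft_force"])
E
```

```text
scene 49.86017094840637 [1.183 0.555 0.802]
scene brush 0.95 [190. 417.] 914 [[0.373, 0.183, 0.0], [0.428, 0.209, 0.069], [0.444, 0.229, 0.199]]
scene brush 0.91 [204. 386.] 625 [[0.522, 0.169, 0.064], [0.547, 0.192, 0.105], [0.564, 0.212, 0.206]]
scene brush 0.79 [240. 345.] 904 [[0.644, 0.153, 0.011], [0.671, 0.176, 0.069], [0.687, 0.195, 0.199]]
scene pot 0.62 [228. 382.] 772 [[0.5, 0.153, 0.003], [0.563, 0.2, 0.045], [0.575, 0.226, 0.07]]
scene unit 0.8 [167. 255.] 5280 [[0.49, -0.302, 0.004], [0.624, -0.178, 0.084], [0.679, -0.047, 0.118]]
scene cover 0.77 [152. 284.] 1069 [[0.502, -0.171, 0.107], [0.56, -0.113, 0.111], [0.614, -0.057, 0.114]]
scene tip_jar 0.77 [254. 437.] 833 [[0.499, 0.301, 0.002], [0.539, 0.333, 0.036], [0.56, 0.36, 0.05]]
scene tip_jar 0.69 [287. 349.] 790 [[0.729, 0.226, 0.006], [0.754, 0.252, 0.067], [0.766, 0.267, 0.11]]
scene tip_jar 0.47 [239. 269.] 667 [[0.715, -0.01, 0.002], [0.748, 0.025, 0.043], [0.771, 0.046, 0.047]]
scene spool 0.94 [240. 270.] 727 [[0.712, -0.013, -0.0], [0.747, 0.024, 0.042], [0.772, 0.046, 0.047]]
scene flux 0.67 [226. 382.] 8
[... 852 characters left out ...]
.485, -0.31, 0.008], [0.593, -0.229, 0.101], [0.663, -0.051, 0.12]]
top tip_jar 0.83 [233. 184.] 761 [[0.498, 0.298, 0.003], [0.527, 0.327, 0.037], [0.555, 0.358, 0.052]]
top spool 0.65 [144. 320.] 635 [[0.711, -0.012, 0.003], [0.735, 0.016, 0.044], [0.765, 0.045, 0.048]]
top flux 0.84 [142. 225.] 517 [[0.719, 0.22, 0.004], [0.731, 0.236, 0.073], [0.763, 0.259, 0.111]]
top flux 0.26 [203. 430.] 6231 [[0.484, -0.31, 0.007], [0.593, -0.227, 0.101], [0.665, -0.051, 0.12]]
[0.21407017 0.50661548 0.23133496] [[-9.21140639e-01  3.89229910e-01  1.74455621e-05]
 [ 3.89229910e-01  9.21140639e-01  6.00459864e-06]
 [-1.37326469e-05  1.23214144e-05 -1.00000000e+00]] [-0.24696322  0.22526716  0.64575237]
```

View pics/scene.png

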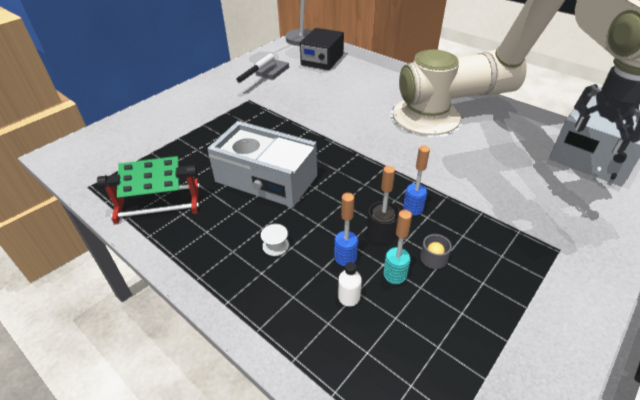

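View pics/top.png

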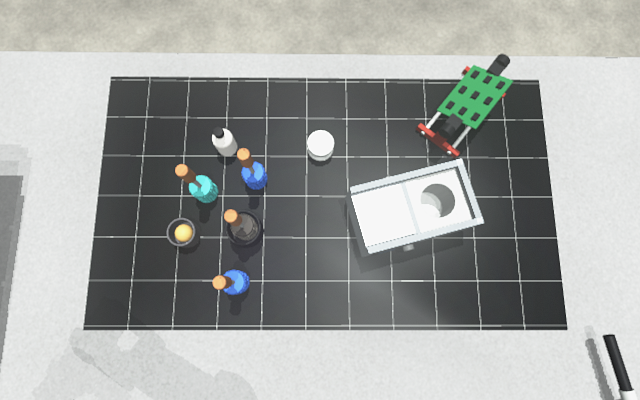

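```bash
python3 - <<'E'
import numpy as np,cv2
from scipy.optimize import least_squares
def circ(p):
    r=least_squares(lambda a:np.hypot(p[:,0]-a[0],p[:,1]-a[1])-a[2],[*p.mean(0),.03],loss='soft_l1',f_scale=.001);return r.x.round(4)
D={c:np.load(c+".npz") for c in["scene","top"]}
for c in D:
    W=D[c]["W"];x,y,z=W[...,0],W[...,1],W[...,2]
    print(c)
    for n,(cx,cy) in dict(b=(.545,.19),).items():
        near=np.hypot(x-cx,y-cy)<.045
        m=near&(z>.203)&(z<.215);p=W[m];print("handletop",m.sum(),p.mean(0).round(4),(p[:,:2].min(0)+p[:,:2].max(0))/2, (np.ptp(p[:,:2],axis=0)))
        m=near&(z>.065)&(z<.073);p=W[m];
        m2=m&(np.hypot(x-.54,y-.19)>.032);print("rim",m2.sum(),circ(W[m2][:,:2]))
        m=near&(z>.15)&(z<.2);print("handle side",m.sum(),circ(W[m][:,:2]))
        m=near&(z>.085)&(z<.14);print("shaft side",m.sum(),circ(W[m][:,:2]),np.median(W[m],axis=0))
    # unit top at 0.118
    m=(x>.45)&(x<.72)&(y<0)&(y>-.35)&(z>.116)&(z<.122)
    if m.sum()>50:
        p=W[m][:,:2].astype(np.float32)*1000;print("unit rail rect",m.sum(),np.median(W[m][:,2]),cv2.minAreaRect(p))
    m=(x>.45)&(x<.72)&(y<0)&(y>-.2)&(z>.1095)&(z<.1145)
    p=W[m][:,:2].astype(np.float32)*1000;print("cover rect",m.sum(),np.median(W[m][:,2]),cv2.minAreaRect(p))
    m=(x>.5)&(x<.65)&(y<-.15)&(y>-.31)&(z<.099)&(z>.005); print("well low",m.sum(), circ(W[m][:,:2]) , np.percentile(W[m][:,2],[1,50]))
    m=(x>.5)&(x<.65)&(y<-.15)&(y>-.31)&(z<.102)&(z>.098);p=W[m][:,:2].astype(np.float32)*1000; print("recess",m.sum(),cv2.minAreaRect(p))
f=D["top"]["f"][190:260,210:290,::-1];cv2.imwrite("pics/crop.png",cv2.resize(f,None,fx=7,fy=7,interpolation=cv2.INTER_CUBIC))
E
```

```text
scene
handletop 65 [0.5408 0.1889 0.205 ] [0.53983155 0.18856283] [0.02608099 0.02276633]
rim 126 [0.5376 0.1882 0.0366]
handle side 203 [0.5396 0.1878 0.0125]
shaft side 70 [82.9283 48.0499 95.2782] [0.54321197 0.19040685 0.11331765]
unit rail rect 459 0.11708401479894082 ((580.1090087890625, -183.77493286132812), (148.96743774414062, 252.72608947753906), 15.242709159851074)
cover rect 1000 0.11108955954871141 ((566.386474609375, -137.93881225585938), (150.7434844970703, 163.32403564453125), 14.041361808776855)
well low 827 [ 0.6112 -0.2178  0.0633] [0.01046984 0.09020697]
recess 401 ((597.5384521484375, -233.53521728515625), (136.33767700195312, 125.15895080566406), 15.12228775024414)
top
handletop 129 [0.5389 0.188  0.2055] [0.53861423 0.18812133] [0.02292849 0.02280523]
rim 113 [0.5359 0.1883 0.0367]
handle side 79 [0.5389 0.1886 0.0127]
shaft side 12 [ -8.9448 -13.786   16.8846] [0.53604344 0.18502608 0.0999344 ]
unit rail rect 1776 0.11799924891659735 ((577.9927368164062, -184.62637329101562), (146.06028747558594, 252.5679168701172), 15.00563907623291)
cover rect 2506 0.11191938589002298 ((561.4224853515625, -136.56324768066406), (142.55242919921875, 157.90182495117188), 13.343850135803223)
well low 1464 [ 0.5843 -0.2269  0.0473] [0.00685075 0.0655113 ]
recess 1532 ((585.69287109375, -239.05825805664062), (132.57232666015625, 117.35828399658203), 15.06442642211914)
```

View pics/crop.png

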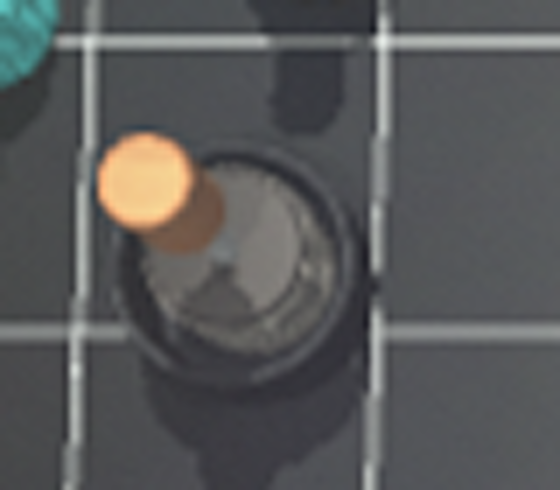

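The scene view shows four brush-shaped things:
- Handle at scene (388,180) with a dark head in the black pot, top (232,215).
- Blue at scene (348,205).
- Blue at scene (423,160).
- Turquoise at scene (404,225).

The crop shows a grey/dark head inside the black pot, so that one is the brush, at about (0.539, 0.188). The unit is yawed about 15°, with its well at about (0.592, -0.236).

Call:
{"op": "jog_arm", "data": {
  "targets": [
    [-42.3,-16.7,-2,0,0,0],
    [-42.3,-16.7,-2,0,0,0],
    [-42.3,-16.7,-2,0,0,0],
    [-42.3,-16.7,-2,0,0,0],
    [-42.3,-16.7,-2,0,0,0],
    [-42.3,-16.7,-2,0,0,0],
    [-42.3,-16.7,-2,0,0,0],
    [-42.3,-16.7,-2,0,0,0]
  ],
  "hand": 1,
  "newtons": 50
}}

```text
time_s: 1.47
position: [0.4529, 0.2717, 0.2463]
tool_rot: [[-0.921, 0.389, 0.0], [0.389, 0.921, 0.0], [-0.0, 0.0, -1.0]]
ft_force: [0.8, 0.8, 0.2]
grip_width: 0.0854
gripper_force: 0.0
```

Call:
{"op": "jog_arm", "data": {
  "targets": [
    [-11.3,-4.45,0,0,0,0],
    [-11.3,-4.45,0,0,0,0],
    [-11.3,-4.45,0,0,0,0],
    [-11.3,-4.45,0,0,0,0],
    [-11.3,-4.45,0,0,0,0]
  ]
}}

```text
time_s: 1.88
position: [0.5395, 0.187, 0.2454]
tool_rot: [[-0.92, 0.392, -0.001], [0.392, 0.92, -0.0], [0.001, -0.0, -1.0]]
ft_force: [-0.9, 0.4, -0.2]
grip_width: 0.0855
gripper_force: 0.0
```

```bash
python3 - <<'E'
from h import *
im=env.get_image("wrist");W=cloud(im);save(im,"w1.png")
s=env.observe();print(s["position"],np.array(im["cam_to_world"])[:3,3].round(3))
m=(W[...,2]>.2)&(W[...,2]<.209)&(np.hypot(W[...,0]-.539,W[...,1]-.188)<.04);p=W[m];print(m.sum(),p.mean(0) if m.sum() else 0, np.ptp(p,axis=0) if m.sum() else 0)
E
```

```text
[0.53858226 0.18815538 0.24567405] [0.462 0.219 0.387]
1161 [0.53594846 0.18841067 0.20439731] [0.02460041 0.02511206 0.00682958]
```

View pics/w1.png

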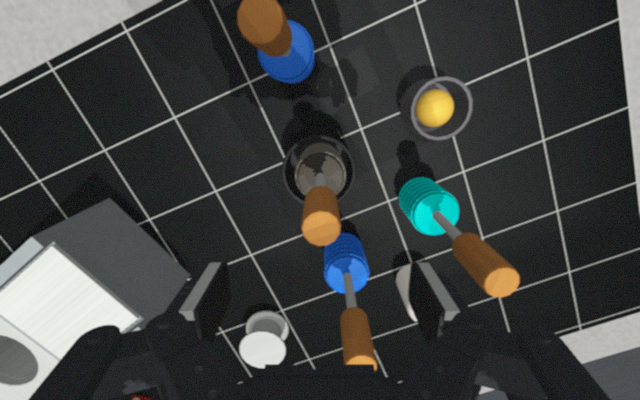

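The wrist view shows the chosen brush, dark head in the black pot (320,170), with its handle top at (321,228) midway between the fingers. I'm descending and gripping.

Call:
{"op": "jog_arm", "data": {
  "targets": [
    [0.1,0,4,0,0,0],
    [0.1,0,8.2,0,0,0],
    [0.1,0,8.2,0,0,0]
  ]
}}

```text
time_s: 2.18
position: [0.5333, 0.1895, 0.1577]
tool_rot: [[-0.922, 0.388, -0.013], [0.388, 0.922, -0.002], [0.011, -0.006, -1.0]]
ft_force: [0.2, 0.5, -1.8]
grip_width: 0.0851
gripper_force: 0.0
```

Call:
{"op": "jog_arm", "data": {
  "targets": [
    [0,0,0,0,0,0],
    [0,0,0,0,0,0],
    [0,0,0,0,0,0],
    [0,0,0,0,0,0],
    [0,0,0,0,0,0],
    [0,0,0,0,0,0],
    [0,0,0,0,0,0],
    [0,0,0,0,0,0]
  ],
  "hand": 0,
  "newtons": 60
}}

```text
time_s: 2.85
position: [0.5382, 0.1889, 0.1657]
tool_rot: [[-0.921, 0.389, 0.003], [0.389, 0.921, 0.0], [-0.003, 0.001, -1.0]]
ft_force: [-1.2, -1.0, 6.4]
grip_width: 0.0248
gripper_force: 58.7
```

Call:
{"op": "jog_arm", "data": {
  "targets": [
    [0,0,-1.5,0,0,0],
    [0,0,-4,0,0,0],
    [0,0,-7,0,0,0],
    [0,0,-10,0,0,0],
    [0,0,-13,0,0,0],
    [0,0,-14,0,0,0],
    [0,0,-14,0,0,0]
  ]
}}

```text
time_s: 3.43
position: [0.5383, 0.1889, 0.3074]
tool_rot: [[-0.921, 0.389, 0.006], [0.389, 0.921, 0.001], [-0.005, 0.003, -1.0]]
ft_force: [-0.4, -0.4, -1.6]
grip_width: 0.0248
gripper_force: 59.0
```

```bash
python3 - <<'E'
from h import *
im=env.get_image("scene");save(im,"s2.png");W=cloud(im)
s=env.observe();P=s["position"];print(P,s["ft_force"],s["grip_width"])
m=(np.hypot(W[...,0]-P[0],W[...,1]-P[1])<.04)&(W[...,2]>.1)&(W[...,2]<.22)
p=W[m];print(m.sum(),p[:,2].min(),[(z,p[abs(p[:,2]-z)<.01].mean(0).round(4)) for z in(.16,.18,.2)])
crop=im["frame"][60:300,280:500,::-1];cv2.imwrite("pics/s2c.png",cv2.resize(crop,None,fx=2.4,fy=2.4))
E
```

```text
[0.53775033 0.18884624 0.30499367] [ 0.19753594  0.8767104  -2.25816946] 0.024640724943447937
778 0.14684781496433297 [(0.16, array([0.5573, 0.1977, 0.1612])), (0.18, array([0.5571, 0.1976, 0.1809])), (0.2, array([0.5566, 0.1985, 0.2003]))]
```

View pics/s2c.png

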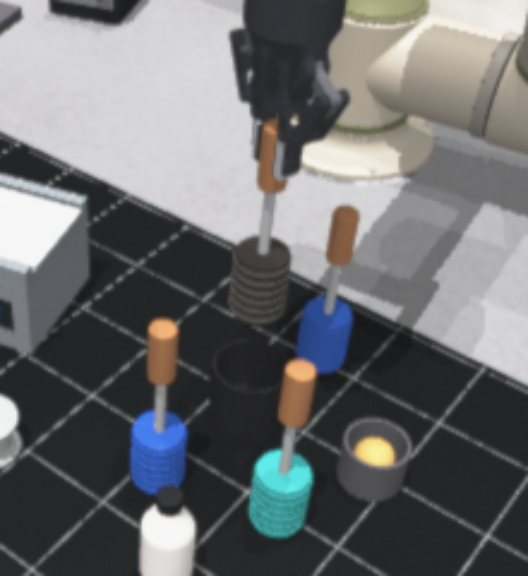

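The brush (crop (262,260)) hangs upright, gripped, above the empty pot (250,390). Next I move over to the well.

Call:
{"op": "jog_arm", "data": {
  "targets": [
    [-2.2,-3.7,0,0,0,0],
    [-4.3,-7.4,0,0,0,0],
    [-6.5,-11.1,0,0,0,0],
    [-8.6,-14.8,0,0,0,0],
    [-10.8,-18.5,0,0,0,0],
    [-12.9,-22.2,0,0,0,0],
    [-15.1,-25.9,0,0,0,0],
    [-17.2,-29.6,0,0,0,0]
  ]
}}

```text
time_s: 4.15
position: [0.5793, -0.1438, 0.3023]
tool_rot: [[-0.921, 0.389, -0.003], [0.389, 0.921, 0.001], [0.003, 0.0, -1.0]]
ft_force: [0.7, -0.2, -1.1]
grip_width: 0.0245
gripper_force: 59.2
```

```bash
python3 - <<'E'
from h import *
s=env.observe();P=s["position"];R=np.array(s["tool_rot"]);print(P,(R.T@(np.array([.5923,-.2361,.305])-P)*100).round(2),R.round(3).tolist())
E
```

```text
[ 0.5792597  -0.14375716  0.30226266] [-4.8  -8.   -0.29] [[-0.921, 0.389, -0.003], [0.389, 0.921, 0.001], [0.003, 0.0, -1.0]]
```

Call:
{"op": "jog_arm", "data": {
  "targets": [
    [-2.1,-3.5,0,0,0,0],
    [-4.3,-7.4,0,0,0,0],
    [-4.3,-7.4,0,0,0,0],
    [-4.3,-7.4,0,0,0,0],
    [-4.3,-7.4,0,0,0,0]
  ]
}}

```text
time_s: 4.57
position: [0.5903, -0.2264, 0.3025]
tool_rot: [[-0.921, 0.39, -0.002], [0.39, 0.921, 0.002], [0.003, 0.001, -1.0]]
ft_force: [-0.9, 0.7, -1.3]
grip_width: 0.0246
gripper_force: 59.4
```

```bash
python3 - <<'E'
from h import *
from scipy.optimize import least_squares
s=env.observe();P=s["position"];R=np.array(s["tool_rot"]);print(P,(R.T@(np.array([.5923,-.2361,.305])-P)*100).round(2),s["ft_force"])
im=env.get_image("scene");W=cloud(im)
m=(np.hypot(W[...,0]-P[0],W[...,1]-P[1])<.04)&(W[...,2]>.125)&(W[...,2]<.225)
p=W[m];print(m.sum(),p[:,2].min())
def fit(p,r0):return least_squares(lambda a:np.hypot(p[:,0]-a[0],p[:,1]-a[1])-r0,P[:2],loss='soft_l1',f_scale=.001).x
for z in(.16,.18,.2):print(z,fit(p[abs(p[:,2]-z)<.01],.025))
m=(np.hypot(W[...,0]-P[0],W[...,1]-P[1])<.04)&(W[...,2]>.228)&(W[...,2]<.28);print(fit(W[m],.005))
crop=im["frame"][40:240,160:400,::-1];cv2.imwrite("pics/s3c.png",cv2.resize(crop,None,fx=3,fy=3))
E
```

```text
[ 0.59032589 -0.22642413  0.30251876] [-0.56 -0.81 -0.25] [-0.92268959  0.66262415 -1.29552353]
593 0.14266693684927034
0.16 [ 0.59174143 -0.22710465]
0.18 [ 0.59170766 -0.22695641]
0.2 [ 0.5916706  -0.22757683]
[ 0.59212794 -0.22734239]
```

View pics/s3c.png

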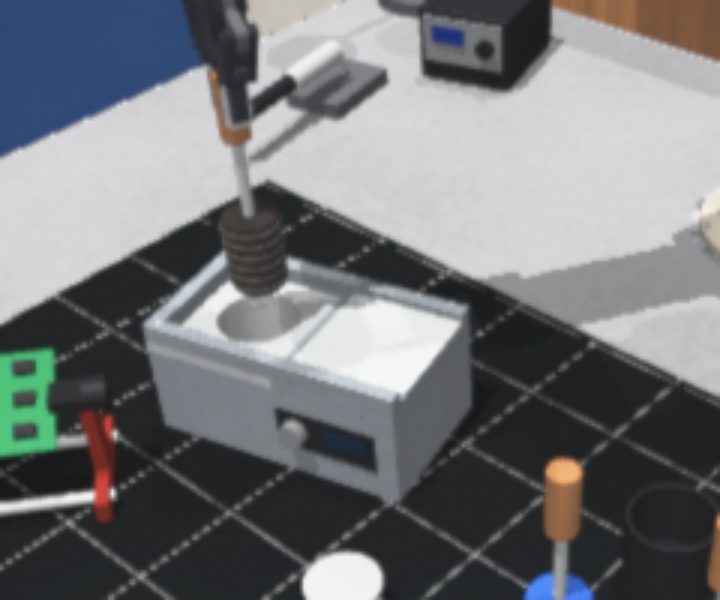

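The brush hangs above the well (crop (255,315)), slightly towards the shelf. I'm letting it settle before correcting.

Call:
{"op": "jog_arm", "data": {
  "targets": [
    [0,0,0,0,0,0],
    [0,0,0,0,0,0],
    [0,0,0,0,0,0]
  ]
}}

```text
time_s: 4.87
position: [0.5907, -0.2257, 0.3043]
tool_rot: [[-0.922, 0.388, 0.0], [0.388, 0.922, -0.0], [-0.0, 0.0, -1.0]]
ft_force: [0.0, 0.6, -1.4]
grip_width: 0.0247
gripper_force: 59.4
```

Call:
{"op": "jog_arm", "data": {
  "targets": [
    [-0.45,-0.85,0,0,0,0],
    [-0.45,-0.85,1.5,0,0,0],
    [-0.45,-0.85,4,0,0,0],
    [-0.45,-0.85,6.5,0,0,0],
    [-0.45,-0.85,9,0,0,0],
    [-0.45,-0.85,11,0,0,0],
    [-0.45,-0.85,12.3,0,0,0],
    [-0.45,-0.85,12.3,0,0,0]
  ]
}}

```text
time_s: 5.53
position: [0.5905, -0.2361, 0.1778]
tool_rot: [[-0.921, 0.389, -0.005], [0.389, 0.921, 0.003], [0.006, 0.001, -1.0]]
ft_force: [-0.5, -0.4, -1.2]
grip_width: 0.0247
gripper_force: 59.4
```

Call:
{"op": "jog_arm", "data": {
  "targets": [
    [0,0,0.3,0,0,0],
    [0,0,0.6,0,0,0],
    [0,0,0.8,0,0,0],
    [0,0,0.8,0,0,0]
  ]
}}

```text
time_s: 5.87
position: [0.5915, -0.2364, 0.1733]
tool_rot: [[-0.921, 0.389, 0.001], [0.389, 0.921, -0.0], [-0.001, -0.0, -1.0]]
ft_force: [-0.5, 0.5, -0.2]
grip_width: 0.0246
gripper_force: 59.4
```

Call:
{"op": "jog_arm", "data": {
  "targets": [
    [0,0,0.15,0,0,0],
    [0,0,0.3,0,0,0],
    [0,0,0.3,0,0,0]
  ]
}}

```text
time_s: 6.12
position: [0.5914, -0.2363, 0.1699]
tool_rot: [[-0.921, 0.389, -0.0], [0.389, 0.921, 0.0], [0.0, 0.0, -1.0]]
ft_force: [0.0, -0.9, -1.8]
grip_width: 0.0245
gripper_force: 59.4
```

Call:
{"op": "jog_arm", "data": {
  "targets": [
    [0,0,0.1,0,0,0],
    [0,0,0.2,0,0,0],
    [0,0,0.2,0,0,0]
  ]
}}

```text
time_s: 6.37
position: [0.5918, -0.2365, 0.1697]
tool_rot: [[-0.921, 0.389, 0.002], [0.389, 0.921, -0.001], [-0.003, -0.0, -1.0]]
ft_force: [-1.9, 0.7, 8.3]
grip_width: 0.0246
gripper_force: 60.5
```

Call:
{"op": "jog_arm", "data": {
  "targets": [
    [0,0,-1.5,0,0,0],
    [0,0,-4,0,0,0],
    [0,0,-6.5,0,0,0],
    [0,0,-7,0,0,0],
    [0,0,-7,0,0,0]
  ]
}}

```text
time_s: 6.78
position: [0.5919, -0.2366, 0.2396]
tool_rot: [[-0.921, 0.389, 0.003], [0.389, 0.921, -0.002], [-0.004, -0.001, -1.0]]
ft_force: [-0.1, 0.0, -1.9]
grip_width: 0.0247
gripper_force: 59.6
```

Call:
{"op": "jog_arm", "data": {
  "targets": [
    [0,0,1.5,0,0,0],
    [0,0,3.5,0,0,0],
    [0,0,5.3,0,0,0],
    [0,0,6.3,0,0,0],
    [0,0,6.6,0,0,0],
    [0,0,6.8,0,0,0],
    [0,0,7,0,0,0],
    [0,0,7,0,0,0]
  ]
}}

```text
time_s: 7.45
position: [0.5915, -0.2363, 0.1698]
tool_rot: [[-0.921, 0.389, 0.002], [0.389, 0.921, -0.001], [-0.002, -0.0, -1.0]]
ft_force: [-3.4, 2.2, 13.8]
grip_width: 0.0247
gripper_force: 61.1
```

Call:
{"op": "jog_arm", "data": {
  "targets": [
    [0,0,-1.5,0,0,0],
    [0,0,-4,0,0,0],
    [0,0,-6.5,0,0,0],
    [0,0,-7,0,0,0],
    [0,0,-7,0,0,0]
  ]
}}

```text
time_s: 7.87
position: [0.5918, -0.2365, 0.2391]
tool_rot: [[-0.921, 0.389, 0.003], [0.389, 0.921, -0.002], [-0.003, -0.0, -1.0]]
ft_force: [-0.8, -0.4, -1.6]
grip_width: 0.0247
gripper_force: 59.4
```

Call:
{"op": "jog_arm", "data": {
  "targets": [
    [0,0,1.5,0,0,0],
    [0,0,3.5,0,0,0],
    [0,0,5.3,0,0,0],
    [0,0,6.3,0,0,0],
    [0,0,6.6,0,0,0],
    [0,0,6.8,0,0,0],
    [0,0,7,0,0,0],
    [0,0,7,0,0,0]
  ]
}}

```text
time_s: 8.53
position: [0.5916, -0.2363, 0.1698]
tool_rot: [[-0.921, 0.389, 0.002], [0.389, 0.921, -0.001], [-0.002, -0.0, -1.0]]
ft_force: [-3.7, 2.0, 14.5]
grip_width: 0.0248
gripper_force: 61.2
```

Call:
{"op": "jog_arm", "data": {
  "targets": [
    [0,0,-1.5,0,0,0],
    [0,0,-4,0,0,0],
    [0,0,-6.5,0,0,0],
    [0,0,-7,0,0,0],
    [0,0,-7,0,0,0]
  ]
}}

```text
time_s: 8.95
position: [0.5918, -0.2365, 0.2389]
tool_rot: [[-0.921, 0.389, 0.002], [0.389, 0.921, -0.001], [-0.003, -0.0, -1.0]]
ft_force: [0.5, -0.6, -1.7]
grip_width: 0.0252
gripper_force: 59.4
```

Call:
{"op": "jog_arm", "data": {
  "targets": [
    [0,0,-2,0,0,0],
    [0,0,-5,0,0,0],
    [0,0,-7,0,0,0],
    [0,0,-7,0,0,0],
    [2.1,3.6,-7,0,0,0],
    [4.3,7.4,-7,0,0,0],
    [6.4,11,-7,0,0,0],
    [8.5,14.6,-7,0,0,0]
  ]
}}

```text
time_s: 9.62
position: [0.5692, -0.0693, 0.3051]
tool_rot: [[-0.921, 0.39, -0.004], [0.39, 0.921, 0.002], [0.004, -0.0, -1.0]]
ft_force: [1.7, -0.9, -0.6]
grip_width: 0.0246
gripper_force: 59.4
```

Call:
{"op": "jog_arm", "data": {
  "targets": [
    [2,3.5,0,0,0,0],
    [4,7,0,0,0,0],
    [6,10.5,0,0,0,0],
    [8,14,0,0,0,0],
    [10,17.5,0,0,0,0],
    [12,21,0,0,0,0],
    [12.9,22.4,0,0,0,0],
    [12.9,22.4,0,0,0,0]
  ]
}}

```text
time_s: 10.28
position: [0.5371, 0.189, 0.3053]
tool_rot: [[-0.923, 0.385, -0.004], [0.385, 0.923, 0.0], [0.004, -0.001, -1.0]]
ft_force: [-0.5, 0.3, -1.4]
grip_width: 0.0244
gripper_force: 59.5
```

Call:
{"op": "jog_arm", "data": {
  "targets": [
    [0,0,0,0,0,0],
    [0,0,0,0,0,0],
    [0,0,0,0,0,0]
  ]
}}

```text
time_s: 10.53
position: [0.5388, 0.1844, 0.307]
tool_rot: [[-0.921, 0.391, -0.001], [0.391, 0.921, -0.0], [0.001, -0.001, -1.0]]
ft_force: [-0.3, -0.7, -1.4]
grip_width: 0.0245
gripper_force: 59.5
```

```bash
python3 - <<'E'
from h import *
from scipy.optimize import least_squares
im=env.get_image("scene");W=cloud(im);s=env.observe();P=s["position"];print(P,s["qvel"].round(1) if hasattr(s["qvel"],"round") else s["qvel"])
m=(np.hypot(W[...,0]-P[0],W[...,1]-P[1])<.04)&(W[...,2]>.12)&(W[...,2]<.225)
p=W[m];print(m.sum(),p[:,2].min())
def fit(p,r0):return least_squares(lambda a:np.hypot(p[:,0]-a[0],p[:,1]-a[1])-r0,P[:2],loss='soft_l1',f_scale=.001).x
for z in(.16,.18,.2):print(z,fit(p[abs(p[:,2]-z)<.01],.025))
E
```

```text
[0.53885512 0.18437422 0.30732987] [ 0.1 -0.3 -0.4  0.   0.2  0.1]
783 0.14629439407334854
0.16 [0.5397861  0.18347578]
0.18 [0.53989801 0.18343227]
0.2 [0.53989723 0.18331347]
```

Call:
{"op": "jog_arm", "data": {
  "targets": [
    [0.3,0.3,0,0,0,0],
    [0.3,0.3,1.5,0,0,0],
    [0.3,0.3,4,0,0,0],
    [0.3,0.3,6.5,0,0,0],
    [0.3,0.3,9,0,0,0],
    [0.3,0.3,11.5,0,0,0],
    [0.3,0.3,13,0,0,0],
    [0.3,0.3,13.3,0,0,0]
  ]
}}

```text
time_s: 11.25
position: [0.5359, 0.1889, 0.1722]
tool_rot: [[-0.921, 0.39, -0.005], [0.39, 0.921, -0.001], [0.004, -0.003, -1.0]]
ft_force: [-0.2, 0.1, -1.3]
grip_width: 0.0249
gripper_force: 59.5
```

Call:
{"op": "jog_arm", "data": {
  "targets": [
    [0,0,0.3,0,0,0],
    [0,0,0.5,0,0,0],
    [0,0,0.7,0,0,0],
    [0,0,0.7,0,0,0]
  ]
}}

```text
time_s: 11.58
position: [0.5373, 0.1895, 0.1686]
tool_rot: [[-0.921, 0.389, 0.001], [0.389, 0.921, 0.0], [-0.001, 0.001, -1.0]]
ft_force: [-0.4, 0.9, -0.8]
grip_width: 0.0251
gripper_force: 59.5
```

Call:
{"op": "jog_arm", "data": {
  "targets": [
    [0,0,0.15,0,0,0],
    [0,0,0.3,0,0,0],
    [0,0,0.35,0,0,0],
    [0,0,0.35,0,0,0]
  ]
}}

```text
time_s: 11.92
position: [0.5374, 0.1896, 0.1657]
tool_rot: [[-0.921, 0.389, 0.002], [0.389, 0.921, 0.0], [-0.002, 0.001, -1.0]]
ft_force: [-1.6, -0.5, 6.2]
grip_width: 0.0246
gripper_force: 60.3
```

Call:
{"op": "jog_arm", "data": {
  "targets": [
    [0,0,0,0,0,0],
    [0,0,0,0,0,0],
    [0,0,0,0,0,0],
    [0,0,0,0,0,0],
    [0,0,0,0,0,0],
    [0,0,0,0,0,0]
  ],
  "hand": 0.9
}}

```text
time_s: 12.42
position: [0.537, 0.1895, 0.1644]
tool_rot: [[-0.921, 0.389, -0.0], [0.389, 0.921, -0.0], [0.0, -0.0, -1.0]]
ft_force: [-0.0, -0.9, 0.2]
grip_width: 0.0769
gripper_force: 0.0
```

Call:
{"op": "jog_arm", "data": {
  "targets": [
    [0,0,-2,0,0,0],
    [0,0,-5,0,0,0],
    [0,0,-8.5,0,0,0],
    [0,0,-10,0,0,0],
    [0,0,-10,0,0,0],
    [0,0,-10,0,0,0]
  ]
}}

```text
time_s: 12.92
position: [0.537, 0.1895, 0.2646]
tool_rot: [[-0.921, 0.389, 0.001], [0.389, 0.921, 0.0], [-0.001, 0.0, -1.0]]
ft_force: [0.7, 1.2, -0.9]
grip_width: 0.0769
gripper_force: 0.0
```

```bash
python3 - <<'E'
from h import *
im=env.get_image("scene");s=env.observe();P=s["position"];R=np.array(s["tool_rot"]);W=cloud(im);save(im,"s4.png")
print(P,R.round(3).tolist())
m=(np.hypot(W[...,0]-.538,W[...,1]-.188)<.045)&(W[...,2]>.203)&(W[...,2]<.215);print("handle top",m.sum(),W[m].mean(0))
for c in("scene","top"):
    im=env.get_image(c);W=cloud(im);r=env.regions_of(c,"cover")[0]
    p=W[r["pixels"]&(abs(W[...,2]-.112)<.004)]
    a=np.radians(15.05);U=np.array([[np.cos(a),np.sin(a)],[-np.sin(a),np.cos(a)]])
    q=(p[:,:2]-[.5768,-.1781])@U.T;print(c,r["score"],len(q),np.percentile(q,[1,50,99],axis=0).round(4).tolist(),np.median(p[:,2]),cv2.minAreaRect((p[:,:2]*1000).astype(np.float32)))
# push start: unit (0,.145), press point seat
for n,u in dict(start=(0,.15),end=(0,-.005),seat=(0,-.06)).items():
    w=np.array([.5768,-.1781])+U.T@np.array(u);print(n,w.round(4))
E
```

```text
[0.53666819 0.18942717 0.26350569] [[-0.921, 0.389, -0.001], [0.389, 0.921, -0.0], [0.001, -0.001, -1.0]]
handle top 63 [0.54025994 0.18942547 0.20508644]
scene 0.66 1009 [[-0.0545, 0.0123], [0.001, 0.0678], [0.0524, 0.1204]] 0.11070798092177292 ((559.9242553710938, -114.3721694946289), (116.74148559570312, 111.87806701660156), 15.292762756347656)
top 0.88 2643 [[-0.0555, 0.0127], [-0.0027, 0.0671], [0.0517, 0.1207]] 0.11193152500504444 ((558.4393310546875, -115.40033721923828), (112.04409790039062, 113.08582305908203), 15.545486450195312)
start [ 0.5379 -0.0332]
end [ 0.5781 -0.1829]
seat [ 0.5924 -0.236 ]
```

View pics/s4.png

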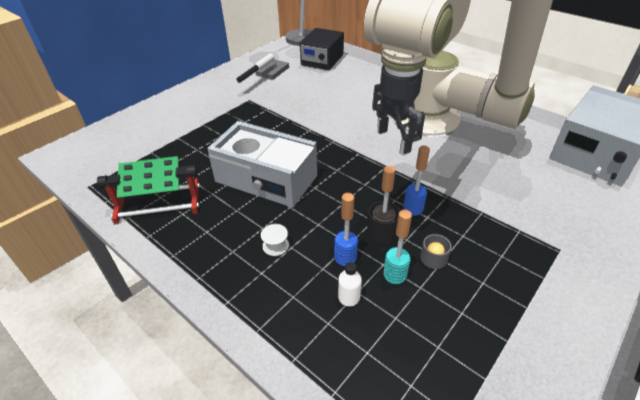

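The brush (388,195) is back upright in its pot and nothing else has moved. With the fingers shut, I go behind the cover's +y end and turn the tool 52°.

Call:
{"op": "jog_arm", "data": {
  "targets": [
    [-8.7,-20.5,0,0,0,52],
    [-8.7,-20.5,0,0,0,52],
    [-8.7,-20.5,0,0,0,52],
    [-8.7,-20.5,0,0,0,52],
    [-8.7,-20.5,0,0,0,52],
    [-8.7,-20.5,0,0,0,52],
    [-8.7,-20.5,0,0,0,52],
    [-8.7,-20.5,0,0,0,52]
  ],
  "hand": 0
}}

```text
time_s: 13.83
position: [0.5372, -0.0346, 0.2637]
tool_rot: [[-0.252, 0.968, -0.001], [0.968, 0.252, 0.0], [0.001, -0.001, -1.0]]
ft_force: [-0.7, 0.0, -0.2]
grip_width: 0.0001
gripper_force: 0.0
```

Call:
{"op": "jog_arm", "data": {
  "targets": [
    [0,0,0,0,0,0],
    [0,0,0,0,0,0],
    [0,0,0,0,0,0],
    [0,0,0,0,0,0]
  ]
}}

```text
time_s: 14.17
position: [0.5373, -0.0329, 0.2643]
tool_rot: [[-0.262, 0.965, -0.0], [0.965, 0.262, 0.0], [0.0, -0.0, -1.0]]
ft_force: [0.6, -0.1, -0.5]
grip_width: 0.0
gripper_force: 0.0
```

```bash
python3 - <<'E'
from h import *
s=env.observe();P=s["position"];R=np.array(s["tool_rot"]);print(P,s["q"],np.degrees(np.arctan2(R[1,1],R[0,1])))
print((R.T@(np.array([.5379,-.0332,.109])-P)*100).round(2))
E
```

```text
[ 0.53733912 -0.03290596  0.2643019 ] [-1.61105830e+01  1.93964449e+01  7.25596510e+01 -1.40380556e-03
  8.80626586e+01 -3.12874682e+01] 15.176934136461028
[-0.05  0.05 15.53]
```

Call:
{"op": "jog_arm", "data": {
  "targets": [
    [0,0,4,0,0,0],
    [0,0,8,0,0,0],
    [0,0,12,0,0,0],
    [0,0,14.5,0,0,0],
    [0,0,15.5,0,0,0],
    [0,0,15.5,0,0,0],
    [0,0,15.5,0,0,0]
  ]
}}

```text
time_s: 14.75
position: [0.5381, -0.0333, 0.1105]
tool_rot: [[-0.261, 0.965, 0.001], [0.965, 0.261, -0.0], [-0.001, 0.001, -1.0]]
ft_force: [1.2, 0.9, 1.4]
grip_width: 0.0001
gripper_force: 0.0
```

Call:
{"op": "jog_arm", "data": {
  "targets": [
    [-0.5,0,0,0,0,0],
    [-1,0,0,0,0,0],
    [-1.5,0,0,0,0,0],
    [-2,0,0,0,0,0],
    [-2.5,0,0,0,0,0],
    [-3,0,0,0,0,0]
  ]
}}

```text
time_s: 15.25
position: [0.5454, -0.0623, 0.1102]
tool_rot: [[-0.26, 0.966, 0.001], [0.966, 0.26, 0.001], [0.001, 0.001, -1.0]]
ft_force: [-1.2, 5.7, 6.0]
grip_width: 0.0002
gripper_force: 4.0
```

```bash
cat > cov.py <<'E'
from h import *
s=env.observe();P=np.array(s["position"]);print(P,np.round(s["ft_force"],1))
a=np.radians(15.05);U=np.array([[np.cos(a),np.sin(a)],[-np.sin(a),np.cos(a)]]);O=[.5768,-.1781]
print("tcp unit",U@(P[:2]-O))
for c in("scene","top"):
    im=env.get_image(c);W=cloud(im)
    for r in env.regions_of(c,"cover")[:1]:
        p=W[r["pixels"]&(abs(W[...,2]-.109)<.006)];q=(p[:,:2]-O)@U.T
        if len(q)<9:continue
        fit=np.linalg.lstsq(np.c_[q,np.ones(len(q))],p[:,2],rcond=None)[0]
        print(c,round(r["score"],2),len(q),np.percentile(q,[1,99],axis=0).round(4).tolist(),"z",np.median(p[:,2]).round(4),"slope",fit.round(3),cv2.minAreaRect((q*1000).astype(np.float32)))
E
python3 cov.py
```

```text
[ 0.54542685 -0.06228397  0.11016317] [-1.2  5.7  6. ]
tcp unit [-0.00022403  0.11998991]
scene 0.9 832 [[-0.0534, 0.0006], [0.052, 0.1093]] z 0.1107 slope [ 0.002 -0.     0.111] ((-2.1417312622070312, 55.23329544067383), (111.6903305053711, 111.15191650390625), 89.70918273925781)
top 0.41 117 [[-0.0485, 0.0535], [-0.0239, 0.0866]] z 0.1121 slope [-0.043  0.019  0.109] ((-34.70600891113281, 69.66041564941406), (37.45176696777344, 14.371219635009766), 55.88259506225586)
```

Call:
{"op": "jog_arm", "data": {
  "targets": [
    [-0.8,0,0,0,0,0],
    [-1.6,0,0,0,0,0],
    [-2.4,0,0,0,0,0],
    [-3.2,0,0,0,0,0],
    [-4,0,0,0,0,0],
    [-4.8,0,0,0,0,0],
    [-5.6,0,0,0,0,0],
    [-6.4,0,0,0,0,0]
  ]
}}

```text
time_s: 16.12
position: [0.562, -0.124, 0.1101]
tool_rot: [[-0.26, 0.965, 0.001], [0.965, 0.26, 0.001], [0.001, 0.001, -1.0]]
ft_force: [-0.9, 5.2, 7.0]
grip_width: -0.0001
gripper_force: 4.4
```

```bash
python3 cov.py
```

```text
[ 0.56203208 -0.12399227  0.11012824] [-0.9  5.2  7. ]
tcp unit [-0.00021166  0.05608648]
scene 0.68 740 [[-0.049, -0.0613], [0.052, 0.0447]] z 0.1105 slope [ 0.002 -0.     0.11 ] ((2.090991973876953, -7.846321105957031), (114.05941009521484, 107.00373077392578), 85.22906494140625)
```

Call:
{"op": "jog_arm", "data": {
  "targets": [
    [-0.7,0,0,0,0,0],
    [-1.4,0,0,0,0,0],
    [-2.1,0,0,0,0,0],
    [-2.8,0,0,0,0,0],
    [-3.5,0,0,0,0,0],
    [-4.2,0,0,0,0,0],
    [-4.6,0,0,0,0,0],
    [-4.6,0,0,0,0,0]
  ]
}}

```text
time_s: 16.98
position: [0.574, -0.1698, 0.1092]
tool_rot: [[-0.259, 0.966, 0.0], [0.966, 0.259, -0.001], [-0.001, -0.0, -1.0]]
ft_force: [-0.9, 0.0, -0.2]
grip_width: -0.0003
gripper_force: 0.0
```

```bash
python3 cov.py
```

```text
[ 0.57400154 -0.16984844  0.10917458] [-0.9  0.  -0.2]
tcp unit [-0.00055985  0.00869518]
scene 0.61 661 [[-0.0517, -0.1108], [0.0507, -0.0027]] z 0.1071 slope [0.003 0.044 0.11 ] ((1.267303466796875, -56.207115173339844), (111.42537689208984, 111.99275970458984), 88.88670349121094)
```

Call:
{"op": "jog_arm", "data": {
  "targets": [
    [-0.1,0,0,0,0,0],
    [-0.2,0,0,0,0,0],
    [-0.3,0,0,0,0,0],
    [-0.3,0,0,0,0,0]
  ]
}}

```text
time_s: 17.52
position: [0.5747, -0.1714, 0.1094]
tool_rot: [[-0.26, 0.966, 0.0], [0.966, 0.26, -0.0], [-0.0, 0.0, -1.0]]
ft_force: [-0.5, 0.4, -0.4]
grip_width: -0.0
gripper_force: 0.0
```

```bash
python3 cov.py
```

```text
[ 0.57465509 -0.17143507  0.10944486] [-0.5  0.4 -0.4]
tcp unit [-0.00034071  0.00699327]
scene 0.93 594 [[-0.0511, -0.1105], [0.0469, -0.0027]] z 0.1047 slope [0.001 0.002 0.105] ((1.8511199951171875, -55.8477668762207), (112.45884704589844, 112.10169219970703), 89.95508575439453)
```

Call:
{"op": "jog_arm", "data": {
  "targets": [
    [0.2,0,-1,0,0,0],
    [0.2,0,-2.5,0,0,0],
    [-2,0,-2.5,0,0,0],
    [-4.5,0,-2.5,0,0,0],
    [-6.5,0,-2.5,0,0,0],
    [-6.5,0,-2.5,0,0,0],
    [-6.5,0,-1,0,0,0],
    [-6.5,0,0,0,0,0]
  ]
}}

```text
time_s: 18.38
position: [0.5914, -0.2337, 0.1093]
tool_rot: [[-0.26, 0.966, 0.0], [0.966, 0.26, 0.0], [-0.0, 0.0, -1.0]]
ft_force: [0.2, 0.9, -0.8]
grip_width: -0.0001
gripper_force: 0.0
```

Call:
{"op": "jog_arm", "data": {
  "targets": [
    [0,0,0.1,0,0,0],
    [0,0,0.2,0,0,0],
    [0,0,0.3,0,0,0],
    [0,0,0.4,0,0,0],
    [0,0,0.5,0,0,0],
    [0,0,0.5,0,0,0]
  ]
}}

```text
time_s: 18.88
position: [0.5918, -0.2339, 0.1061]
tool_rot: [[-0.261, 0.965, 0.002], [0.965, 0.261, -0.001], [-0.001, 0.001, -1.0]]
ft_force: [-2.9, 2.6, 7.9]
grip_width: -0.0
gripper_force: 3.7
```

Call:
{"op": "jog_arm", "data": {
  "targets": [
    [0,0,0.1,0,0,0],
    [0,0,0.2,0,0,0],
    [0,0,0.3,0,0,0],
    [0,0,0.3,0,0,0],
    [0,0,0.3,0,0,0],
    [0,0,0.3,0,0,0]
  ]
}}

```text
time_s: 19.38
position: [0.5919, -0.2339, 0.106]
tool_rot: [[-0.261, 0.965, 0.003], [0.965, 0.261, -0.002], [-0.003, 0.003, -1.0]]
ft_force: [-9.4, 5.5, 25.1]
grip_width: -0.0
gripper_force: 12.9
```

Call:
{"op": "jog_arm", "data": {
  "targets": [
    [0,0,0.1,0,0,0],
    [0,0,0.15,0,0,0],
    [0,0,0.15,0,0,0],
    [0,0,0.15,0,0,0],
    [0,0,0.15,0,0,0]
  ]
}}

```text
time_s: 19.8
position: [0.592, -0.2339, 0.1059]
tool_rot: [[-0.261, 0.965, 0.004], [0.965, 0.261, -0.003], [-0.004, 0.003, -1.0]]
ft_force: [-12.2, 7.1, 35.7]
grip_width: -0.0001
gripper_force: 17.6
```

Call:
{"op": "jog_arm", "data": {
  "targets": [
    [0,0,-0.5,0,0,0],
    [0,0,-2,0,0,0],
    [0,0,-6,0,0,0],
    [0,0,-10,0,0,0],
    [2,0,-14,0,0,0],
    [5,0,-15,0,0,0],
    [8,0,-15,0,0,0],
    [8,0,-15,0,0,0]
  ]
}}

```text
time_s: 20.47
position: [0.5699, -0.1526, 0.2524]
tool_rot: [[-0.264, 0.965, 0.003], [0.965, 0.264, -0.0], [-0.001, 0.003, -1.0]]
ft_force: [0.3, -0.0, -0.2]
grip_width: 0.0
gripper_force: 0.0
```

Call:
{"op": "jog_arm", "data": {
  "targets": [
    [0,-3,0,0,0,0],
    [0,-7,0,0,0,0],
    [0,-11,0,0,0,0],
    [0,-15,0,0,0,0],
    [0,-15,0,0,0,0],
    [0,-15,0,0,0,0]
  ]
}}

```text
time_s: 20.97
position: [0.4248, -0.1965, 0.2506]
tool_rot: [[-0.258, 0.966, 0.001], [0.966, 0.258, -0.001], [-0.001, 0.001, -1.0]]
ft_force: [0.3, -0.5, 0.1]
grip_width: 0.0001
gripper_force: 0.0
```

```bash
python3 cov.py; python3 - <<'E'
from h import *
im=env.get_image("top");save(im,"t5.png");W=cloud(im)
for t in["brush","tip_jar","spool","flux"]:
    for r in env.regions_of("top",t)[:3]:
        p=W[r["pixels"]];p=p[~np.isnan(p[:,0])];print(t,round(r["score"],2),np.percentile(p,[2,50,98],axis=0).round(3).tolist())
E
```

```text
[ 0.42483451 -0.1965171   0.25058177] [ 0.3 -0.5  0.1]
tcp unit [-0.15153523  0.02167425]
scene 0.77 763 [[-0.0555, -0.1093], [0.0464, -0.0028]] z 0.1048 slope [0.002 0.002 0.105] ((-5.563529968261719, -56.091209411621094), (110.14386749267578, 107.20684814453125), 88.64047241210938)
top 0.92 2414 [[-0.0567, -0.1095], [0.0488, -0.0031]] z 0.106 slope [-0.001 -0.001  0.106] ((-3.8850631713867188, -56.4095573425293), (111.16636657714844, 108.73844909667969), 87.46450805664062)
brush 0.87 [[0.636, 0.145, 0.006], [0.654, 0.166, 0.07], [0.684, 0.192, 0.201]]
brush 0.68 [[0.603, 0.262, 0.01], [0.623, 0.281, 0.07], [0.649, 0.308, 0.201]]
brush 0.6 [[0.395, 0.18, 0.011], [0.416, 0.198, 0.071], [0.438, 0.22, 0.201]]
tip_jar 0.64 [[0.498, 0.298, 0.004], [0.526, 0.328, 0.038], [0.555, 0.358, 0.052]]
spool 0.69 [[0.711, -0.01, 0.003], [0.735, 0.016, 0.044], [0.768, 0.045, 0.048]]
flux 0.83 [[0.718, 0.22, 0.005], [0.731, 0.237, 0.072], [0.757, 0.263, 0.112]]
```

View pics/t5.png

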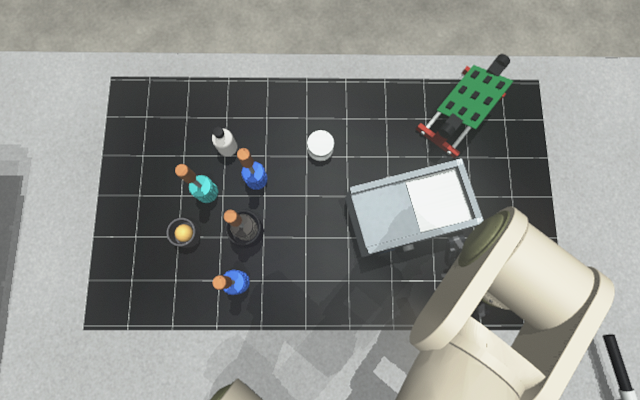

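The top view shows the cover lying flat in its recess at (440,200), with its top at z = 0.106. The brush is in its pot at (240,228), and the bystanders have not moved. I'm handing the job in.

```bash
python3 -c "
from rig import env
print(env.close_job())"
```

```text
the job is handed in; nothing more can be done
None
```

I handed the job in at about 21 s: I scrubbed the well with three full strokes, stood the brush back in its pot, and slid the cover into its recess and pressed it flush with about 36 N; the bystanders did not move.

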